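# Turn the lamp's retaining bar round and bolt it

## Task

The bar that holds the demonstration lamp's foot on its stand has been laid in its two saddles the wrong way round. Lift it out, turn it end for end and lay it back down in both saddles with the eye towards the barrel bolt, then slide the bolt fully home through the eye and turn its handle down into the notch. Do not strike or shift the lamp or disturb the other goods, and let go when finished.

Things in the scene. Friction and masses are not known exactly. Their poses are not given: they have to be found in the camera images.
- stand: Fixed grey display board, 270 x 500 mm, 18 mm thick. Origin on the counter, below the middle of the bar's place; z up, x away from the robot (board spans x -80..190, y -185..315 mm), y along the bar towards the bolt. The barrel bolt lies along y at x = 0, axis 66 mm above the counter, in two collars at y = 186 and 283 mm (12 mm long, tops 80 mm above the counter).
- bar_seat (a point): Middle of where the seated bar's underside lies, 44 mm above the counter; axes as the stand's. Two steel saddles at stand x = 0, y = +-120 mm (16 mm long in y): open-topped channels, floor 44 mm above the counter, 27 mm wide, lips flaring outward to 65 mm above the counter.
- notch (a point): Middle of the notch, at the height of the bolt's axis, at stand y = 205 mm. It is a gap (y 193..217 mm, down to 52 mm above the counter) in the steel guard rail that runs beside the bolt on the robot's side (stand x -22..-16 mm, y 169..283 mm, top 78 mm above the counter).
- bar_grip (a point): Loose aluminium bar, 0.15-0.3 kg: flat strip 290 x 20 x 8 mm with an upright grip fin on its middle (44 mm along the bar, 12 mm thick across it, from 8 to 48 mm above the bar's underside). The point is in the fin, 34 mm above the bar's underside. Axes: z up, y along the bar towards its eye. It starts in both saddles with its eye away from the bolt.
- bar_eye (a point): Centre of the square eye (24 x 24 mm hole, looking along the bar) in the wide upright plate (40 mm wide, 42 mm tall, 6 mm thick) at one end of the bar: 142 mm from the bar's middle, 22 mm above its underside. The hole clears the 12 mm bolt by 6 mm all round.
- bar_tail (a point): Other end of the bar: an upright plate without hole, 20 mm wide, 36 mm tall, 6 mm thick; the point lies 142 mm from the bar's middle, 22 mm above the underside. The end plates keep the laid bar within about 11 mm lengthwise.
- bolt (a joint): Barrel bolt, steel rod 12 mm thick: 0 = drawn back (round nose at stand y = 165 mm), grows in m as it slides along stand -y towards the bar; 0.045 = end stop, fully home (nose at stand y = 120 mm, through the eye). About 2.5 N moves it; stays where it is left. Starts within 8 mm of drawn back.
- handle (a joint): Angle of the bolt's handle about the bolt's axis, rad: 0 = upright, grows as it turns over to the robot's side (stand -x); 1.48 = fully down, in the notch. Only with the bolt more than about 37 mm home does it line up with the notch; elsewhere the guard rail stops it at about 0.7. Stays where it is left; about 0.6 N at the knob turns it.
- knob (a point): Centre of the steel ball knob (17 mm across) on the bolt's handle, an 8 mm stem. It is 55 mm from the bolt's axis; upright it stands 121 mm above the counter. The handle leaves the rod 85 mm behind the nose: at stand y = 250 mm with the bolt drawn back, 205 mm with it home.
- lamp: Loose desk lamp, 0.95 kg, standing on the stand: round foot 180 mm across and 22 mm high (origin: underside centre, at stand x = 70 mm, y = 0), its front edge under the bar; gooseneck column and shade reach 340 mm above the counter and lean to +x and -y. Must not be struck or shifted.
- lamp_column (a point): Point on the axis of the lamp's 16 mm upright steel column, 145 mm behind the bar's line (stand +x), 108 mm above the counter: nearer than the bar's ends reach (147 mm) if it is turned in place.
- carton: Bystander: upright bulb carton, 65 x 65 x 115 mm, origin at the underside centre.
- adapter: Bystander: white plug adapter block, 55 x 55 x 50 mm, origin at the underside centre.
- shade: Bystander: loose metal lamp shade standing mouth down, 130 mm across, 100 mm tall, origin at the underside centre.

How it is judged (in metres and radians):
On the way, in this order (a step that is already met when the one before it is completed fails the run):
1. the bar lies in both saddles with its eye towards the bolt (x of bar_eye in the frame of bar_seat between -0.01 and 0.01 m and y of bar_eye in the frame of bar_seat between 0.12 and 0.164 m and z of bar_eye in the frame of bar_seat between 0.017 and 0.027 m and x of bar_tail in the frame of bar_seat between -0.01 and 0.01 m and z of bar_tail in the frame of bar_seat between 0.017 and 0.027 m), for 0.2 s.
2. the bolt is home through the eye (all of step 1 and value of joint bolt above 0.035 m), for 0.1 s.
3. the bolt's handle is turned down into the notch (all of step 2 and value of joint handle above 1.25 rad), for 0.2 s.
At the end, for the whole second after the job is handed in: Bar at rest in both saddles, eye towards the bolt (ends within 10 mm sideways, 5 mm in height, 22 mm lengthwise of their place); bolt more than 35 mm home through the eye; handle turned down more than 1.25 rad into the notch; lamp standing still; gripper has let go (all of step 3 and linear speed of each of bar, lamp below 0.02 m/s and contact force between the fingers and anything else below 0.5 N); the robot touches nothing.
It fails at once if the lamp is shifted more than 15 mm or tipped (distance of lamp from where it was at the start of the episode above 0.015 m or angle between lamp's own z axis and vertical above 0.2 rad).
It fails at once if the bar strikes the lamp (more than 8 N) (contact force between bar and lamp above 8 N).
It fails at once if the carton is disturbed (moved more than 20 mm or tipped) (distance of carton from where it was at the start of the episode above 0.02 m or angle between carton's own z axis and vertical above 0.2 rad).
It fails at once if the adapter is disturbed (moved more than 20 mm or tipped) (distance of adapter from where it was at the start of the episode above 0.02 m or angle between adapter's own z axis and vertical above 0.2 rad).
It fails at once if the shade is disturbed (moved more than 20 mm or tipped) (distance of shade from where it was at the start of the episode above 0.02 m or angle between shade's own z axis and vertical above 0.2 rad).
It also fails if it takes over 64 s, if anything falls off the work surface, if the arm or the gripper's body presses on something with over 40 N, if the wrist force passes 120 N, or if a joint passes its speed limit or range.

## Robot

A 6-joint arm with a two-finger parallel gripper is mounted at the origin on the work surface. World frame = base frame: x ahead of the robot, y to its left, z up, the work surface at z = 0. Lengths are in mm, angles in rad, forces in N, time in s.
With the tool pointing down it reaches from about 275 to 750 mm from the base axis. Payload 10.2 kg.
Tool frame: the origin (TCP) lies at the very end of the fingers, on their centre line; the grasp point (between the pads) lies 19 mm behind it; z points along the fingers, y is the line along which they close (so a half turn about z gives the same grasp; the last joint's range is limited). The gripper opens to 85 mm and grips with 20 to 120 N. Pads are 22 mm wide; open, the fingers measure 114 mm over their backs; the gripper's body (76 mm by 85 mm) begins 54 mm behind the grasp point. The pads swing forward as they close: fully open they stand 13 mm farther back than shut.
Start: joints at [1.019, 0.313, 1.498, -0, 1.331, -0.223], TCP at [169.539, 496.878, 208.494] pointing down, gripper open.
Joint ranges: [-2.94, 2.94], [-0.97, 2.17], [0.19, 2.56], [-1.23, 4.37], [0.02, 3.11], [-2.88, 2.88]. Speed limits (rad/s): [2.39, 2.39, 3.01, 3.14, 3.14, 3.14].

## Interface

Orientations are given as a unit quaternion [w, x, y, z].
In Python, from rig import ctrl, optics gives the robot as it stands. The module is installed in compiled form; this text tells all that it offers.
- The arm moves only by the shell command python3 -m handwheel 'ROWS' [FORCE]. ROWS is JSON, a list that holds one entry, the list of rows, each a list of 5 numbers: the gripper command: -1 is fully open, 1 is shut, values between are in proportion, then the shift along the world's x, y, z in units of 50 mm (1.0 is 50 mm), then the turn about the world's z in units of 8 degrees (1.0 is 8 degrees). In form: [[[gripper, tx, ty, tz, twist], ...]]. A call has 1 to 10 rows; each row shifts and turns the commanded pose from where the row before left it; what a row does not reach is not made up. A row lasts 1/10 s, in which the tool goes at most 50 mm and 8.59 degrees, less where a joint would pass 70% of its speed; a pose out of reach is approached as far as the arm can. A call is refused whole if a number of a shift passes 1 or a number of a turn 1, either way. A call with a gripper value outside its range is refused whole. The fingers move at their own pace and stop on an object; FORCE is the grip in N (left out, the last holds). Time passes only in rows, so rows that do not move let the fingers close. It gives the time, the measured TCP pose, the force, the opening and the grip force at its end, in the units of the state.
- ctrl.sense(): the state, without advancing time (a new reading comes with each control period).
- optics.capture(name): name is "scene" or "top" or "wrist"; returns a dict with "img" (400x640x3 uint8, blue, green, red), "K" (3x3 intrinsics, pixels), "R" (3x3) and "t" (3): a world point X has camera coordinates R X + t. Camera axes: x right, y down, z forward; pixel columns grow to the right and rows downward; lengths in mm; the calibration is good to about 2 mm. A picture is of the moment at which its call begins. There is no depth.
- ctrl.finish_job(): hands the job in; it is judged then, once.
The state is a dict: "time_s": time; "joints": joint angles; "dq": joint speeds; "tau": joint torques, N m; "eef_pos": TCP position; "ee_rot": TCP orientation; "force": force on the tool from outside, world axes, zero at the start; "wrist_torque": the same for the moment, N m; "grip_width": opening from 0.0 (shut) to 1.0 (fully open); "grip_force": force on a finger pad.
Only numpy, scipy, OpenCV 4.12 (cv2) and the standard library are available. Lean on these libraries where they do the work, as an engineer would, in place of code of your own. Each camera call takes 0.05 s, during which the arm holds its last target. There are 200 camera calls.

## Working session

There is one attempt and no reset: what is moved stays moved. The work goes in short steps, Python scripts to look and compute and a shell command to move; the robot and the scene stay as the last step left them, time stands still between calls to the robot, and variables do not carry over. Pictures are saved under pics/ and viewed, at most 10 in all, crops included, and the job is handed in when it is done.

```bash
mkdir -p pics; python3 - <<'E'
from rig import ctrl,optics
import cv2,pickle
s=ctrl.sense();print(s)
for n in("top","scene"):
    c=optics.capture(n);pickle.dump(c,open(f"pics/{n}0.pkl","wb"));cv2.imwrite(f"pics/{n}0.png",c["img"]);print(n,c["K"],c["R"],c["t"])
E
```

```text
{'time_s': 0.0, 'joints': array([ 1.01860406e+00,  3.13447866e-01,  1.49839673e+00,  2.15228963e-05,
        1.33095030e+00, -2.23404285e-01]), 'dq': array([ 0.00170462,  0.00081696, -0.00059424,  0.00092786, -0.00192712,
       -0.00011961]), 'tau': array([ 7.38417675e-04, -4.12270153e+01, -2.59740865e+01, -1.47239180e-04,
        4.20306606e-03, -4.76114474e-05]), 'eef_pos': array([169.39140861, 496.65284086, 207.95135792]), 'ee_rot': array([-2.36989262e-04,  1.63657020e-01,  9.86517115e-01, -5.52529142e-04]), 'force': array([ 0.65561703, -0.65989866,  0.01670091]), 'wrist_torque': array([-0.00468992, -0.00611862,  0.03022418]), 'grip_force': 0.0, 'grip_width': 1.0022248967595748}
top [[485.12415961   0.         314.00022783]
 [  0.         485.12415961 200.52318644]
 [  0.           0.           1.        ]] [[-0.02543655 -0.99949509 -0.0190409 ]
 [-0.98941811  0.02789263 -0.1423861 ]
 [ 0.14284531  0.0152176  -0.98962803]] [   9.31722732  586.86396062 1431.78718253]
scene [[386.98717975   0.         320.29117696]
 [  0.         386.98717975 199.8771663 ]
 [  0.           0.           1.        ]] [[-0.5460841   0.83770004  0.0071272 ]
 [ 0.52023641  0.34577818 -0.78089149]
 [-0.65661727 -0.4227246  -0.62462603]] [ 346.904763   -214.06072702 1648.21615327]
```

View pics/top0.png

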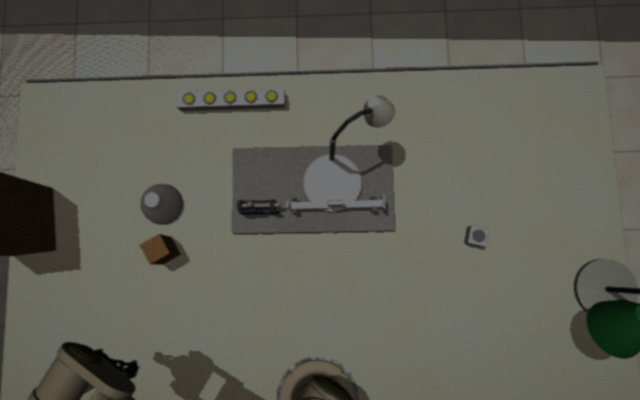

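View pics/scene0.png

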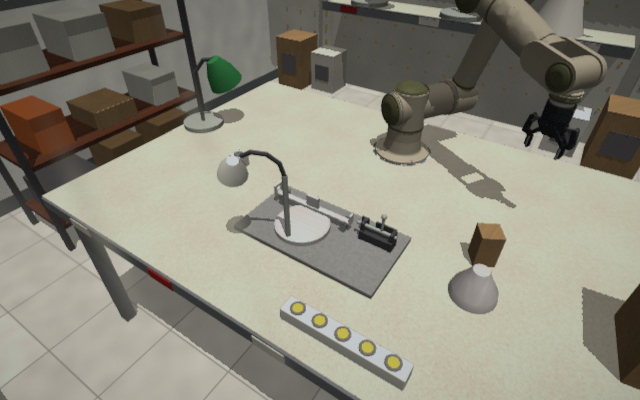

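The top view shows the stand at about (233–394, 147–233) px. The bar runs from (290,206) to (385,205) px with the bolt on its left (+y), and the lamp is behind it. The carton is near (158,249), the shade (161,203) and the adapter (477,236). I'll enlarge this.

```bash
cat >h.py <<'E'
import pickle,cv2,numpy as np
def ray(c,u,v,z):
    "world point at height z seen at pixel u,v"
    R,t,K=c["R"],np.ravel(c["t"]),c["K"]
    o=-R.T@t; d=R.T@np.linalg.solve(K,[u,v,1.]); return o+d*(z-o[2])/d[2]
def proj(c,X):
    p=c["K"]@(c["R"]@np.asarray(X,float)+np.ravel(c["t"])); return p[:2]/p[2]
def crop(c,x,y,w,h,f,name):
    i=c["img"][y:y+h,x:x+w].astype(float)*1.6
    cv2.imwrite(name,cv2.resize(np.clip(i,0,255).astype('uint8'),None,fx=f,fy=f,interpolation=cv2.INTER_CUBIC))
E
python3 - <<'E'
from h import *
c=pickle.load(open("pics/top0.pkl","rb"));crop(c,225,140,180,100,4.4,"pics/tc.png")
E
```

```text
(no output)
```

View pics/tc.png

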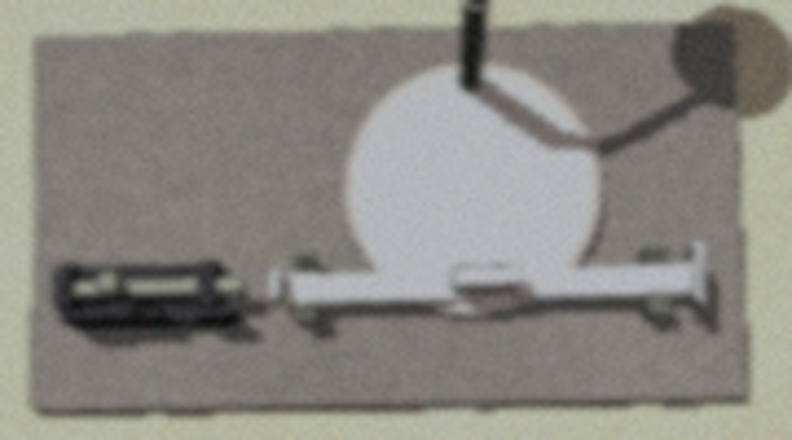

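The board's corners are at about (38,38), (735,24), (745,402) and (34,411) in the crop. The foot disc is centred near (474,190), the tail plate is at (275,285), the eye plate at (698,272) and the fin top near (483,275).

```bash
cat >>h.py <<'E'
def stand2w(p,P):
    x,y,a=p; P=np.asarray(P,float); return np.array([x+np.cos(a)*P[0]-np.sin(a)*P[1],y+np.sin(a)*P[0]+np.cos(a)*P[1],P[2]])
E
python3 - <<'E'
from h import *
from scipy.optimize import least_squares
c=pickle.load(open("pics/top0.pkl","rb"));print("cam",-c["R"].T@c["t"])
o=[((38,38),(190,315,18)),((735,24),(190,-185,18)),((745,402),(-80,-185,9)),((34,411),(-80,315,9)),((474,190),(70,0,40)),((698,272),(0,-142,86)),((275,285),(0,142,80)),((483,275),(0,0,92))]
f=lambda p:np.concatenate([proj(c,stand2w(p,P))-(np.array(q)/4.4+[225,140]) for q,P in o])
r=least_squares(f,[450,0,0],loss="soft_l1",x_scale=[100,100,.1]);print(r.x,r.fun.reshape(-1,2).round(2));p=r.x
for n,P in dict(bar=(0,0,78),column=(145,0,108),knob=(0,250,121),notch=(0,205,66)).items():print(n,stand2w(p,P).round(1))
for n,u,v,z in(("carton",158,249,115),("shade",151,199,100),("adapter",478,236,50)):print(n,ray(c,u,v,z).round())
s=pickle.load(open("pics/scene0.pkl","rb"))
for P in((190,315,18),(-80,315,18),(-80,-185,18),(0,250,121),(0,-142,86),(0,0,92)):print(P,proj(s,stand2w(p,P)).round(1))
crop(s,235,175,190,130,4.2,"pics/sc.png")
E
```

```text
cam [ 376.36674338  -28.84501876 1500.67541275]
[ 5.70749414e+02 -6.81355168e+01 -1.09102246e-02] [[-0.69 -0.53]
 [ 0.15 -0.36]
 [ 0.76  0.11]
 [-0.06  0.66]
 [ 1.27 -0.56]
 [-0.44  0.61]
 [-0.73 -0.43]
 [ 0.1   0.47]]
bar [570.7 -68.1  78. ]
column [715.7 -69.7 108. ]
knob [573.5 181.8 121. ]
notch [573.  136.9  66. ]
carton [449. 443. 115.]
shade [597. 471. 100.]
adapter [ 466. -491.   50.]
(190, 315, 18) [370.8 295.2]
(-80, 315, 18) [411.5 236.6]
(-80, -185, 18) [284.6 183.3]
(0, 250, 121) [384.9 218.1]
(0, -142, 86) [279.1 182.8]
(0, 0, 92) [313.7 196. ]
```

View pics/sc.png

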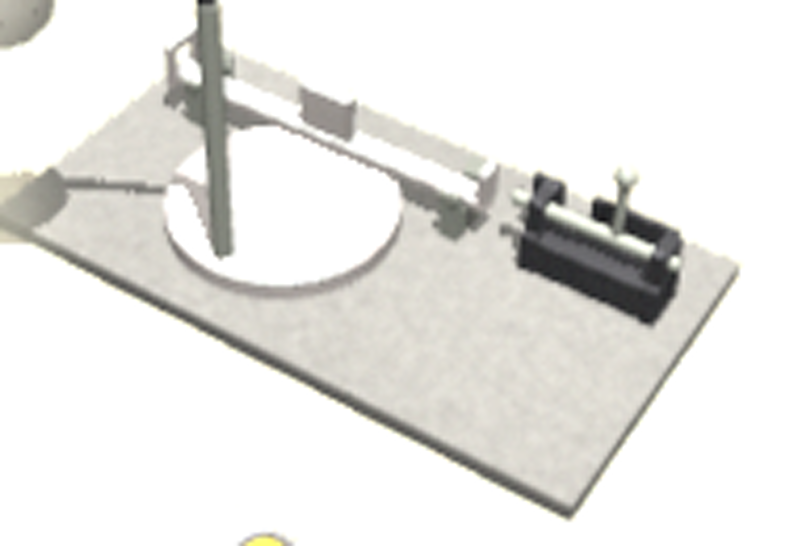

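The scene view puts the knob at about (384,217) px and the fin top at about (313,198) px. Both agree with the top-view fit to a couple of pixels, and the bolt is nearly drawn back. Next I'll hover over the fin and check with the wrist camera.

```bash
R="0"; python3 -m handwheel '[[[-1,0.4,-0.565,0,-0.9],[-1,0.4,-0.565,0,-0.9],[-1,0.4,-0.565,0,-0.9],[-1,0.4,-0.565,0,-0.9],[-1,0.4,-0.565,0,-0.9],[-1,0.4,-0.565,0,-0.9],[-1,0.4,-0.565,0,-0.9],[-1,0.4,-0.565,0,-0.9],[-1,0.4,-0.565,0,-0.9],[-1,0.4,-0.565,0,-0.875]]]' && python3 -m handwheel '[[[-1,0.4,-0.565,0,0],[-1,0.4,-0.565,0,0],[-1,0.4,-0.565,0,0],[-1,0.4,-0.565,0,0],[-1,0.4,-0.565,0,0],[-1,0.4,-0.565,0,0],[-1,0.4,-0.565,0,0],[-1,0.4,-0.565,0,0],[-1,0.4,-0.565,0,0],[-1,0.4,-0.565,0,0]]]'
python3 -m handwheel '[[[-1,0,0,0,0],[-1,0,0,0,0],[-1,0,0,0,0]]]'
python3 - <<'E'
from h import *
from rig import ctrl,optics
c=optics.capture("wrist");pickle.dump(c,open("pics/w1.pkl","wb"));print("cam",-c["R"].T@np.ravel(c["t"]),c["R"])
i=c["img"].astype(float)*1.4;cv2.imwrite("pics/w1.png",np.clip(i,0,255).astype("uint8"))
p=[570.7,-68.1,-.0109]
for P in((6,22,92),(-6,22,92),(6,-22,92),(-6,-22,92),(0,-142,86),(0,142,80),(0,250,121)):print(P,proj(c,stand2w(p,P)).round(1))
E
```

```text
time_s: 1.1
eef_pos: [370.0, 213.1, 208.4]
ee_rot: [-0.0, 0.713, 0.701, -0.0]
force: [0.3, 0.9, 0.2]
grip_width: 0.998
grip_force: 0.0
time_s: 2.1
eef_pos: [570.0, -69.3, 208.1]
ee_rot: [-0.0, 0.711, 0.703, -0.0]
force: [0.3, 1.4, -0.4]
grip_width: 0.998
grip_force: 0.0
time_s: 2.4
eef_pos: [569.1, -67.3, 208.4]
ee_rot: [-0.0, 0.711, 0.703, -0.0]
force: [0.6, 0.5, 0.2]
grip_width: 1.002
grip_force: 0.0
cam [569.48987467  12.64704338 373.45120513] [[ 9.99945272e-01 -1.04611302e-02  1.29590038e-04]
 [-9.97809214e-03 -9.49903502e-01  3.12384018e-01]
 [-3.14479185e-03 -3.12368215e-01 -9.49955898e-01]]
(6, 22, 92) [329.8 158.5]
(-6, 22, 92) [315.8 158.5]
(6, -22, 92) [329.3 206.6]
(-6, -22, 92) [316.  206.6]
(0, -142, 86) [322.3 314.1]
(0, 142, 80) [323.1   3.9]
(0, 250, 121) [ 324.2 -230.4]
```

View pics/w1.png

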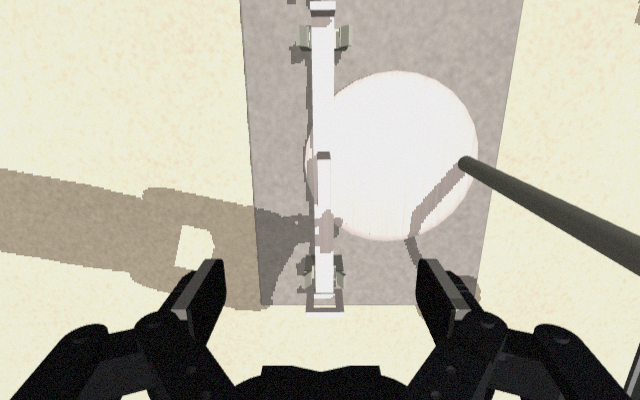

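The fin top at about (316–330, 158–206) px matches the prediction, so x and y are good to about 1 mm. I'll grasp there, 147 mm down, at 60 N.

```bash
python3 -m handwheel '[[[-1,0.03,0,-0.5,0],[-1,0,0,-0.5,0],[-1,0,0,-0.5,0],[-1,0,0,-0.5,0],[-1,0,0,-0.5,0],[-1,0,0,-0.3,0],[-1,0,0,-0.14,0],[-1,0,0,0,0]]]' 60 && python3 -m handwheel '[[[1,0,0,0,0],[1,0,0,0,0],[1,0,0,0,0],[1,0,0,0,0],[1,0,0,0,0],[1,0,0,0,0],[1,0,0,0,0],[1,0,0,0,0]]]' 60
```

```text
time_s: 3.25
eef_pos: [570.7, -67.5, 61.2]
ee_rot: [-0.0, 0.711, 0.703, -0.0]
force: [-0.4, -0.1, 0.2]
grip_width: 1.001
grip_force: 0.0
time_s: 4.05
eef_pos: [571.3, -68.2, 61.9]
ee_rot: [0.0, 0.711, 0.703, 0.0]
force: [-0.6, -0.0, 4.9]
grip_width: 0.115
grip_force: 60.6
```

```bash
python3 -m handwheel '[[[1,0,0,0.1,0],[1,0,0,0.1,0],[1,0,0,0.2,0],[1,0,0,0.2,0],[1,0,0,0.3,0],[1,0,0,0.4,0],[1,0,0,0.4,0],[1,0,0,0.3,0],[1,-0.1,0,0,0],[1,-0.2,0,0,0]]]' && python3 -m handwheel '[[[1,-0.3,0,0,0],[1,-0.4,0,0,0],[1,-0.4,0,0,0],[1,-0.4,0,0,-0.2],[1,-0.4,0,0,-0.5],[1,-0.4,0,0,-0.8],[1,-0.4,0,0,-1],[1,-0.3,0,0,-1],[1,-0.2,0,0,-1],[1,-0.1,0,0,-1]]]' && python3 -m handwheel '[[[1,0,0,0,-1],[1,0,0,0,-1],[1,0,0,0,-1],[1,0,0,0,-1],[1,0,0,0,-1],[1,0,0,0,-1],[1,0,0,0,-1],[1,0,0,0,-1],[1,0,0,0,-1],[1,0,0,0,-1]]]' && python3 -m handwheel '[[[1,0,0,0,-1],[1,0,0,0,-0.8],[1,0,0,0,-0.5],[1,0,0,0,-0.2],[1,0,0,0,0],[1,0,0,0,0]]]'
python3 - <<'E'
from h import *
from rig import ctrl,optics
print(ctrl.sense()["joints"])
c=optics.capture("scene");crop(c,200,80,320,200,2.4,"pics/s2.png");pickle.dump(c,open("pics/s2.pkl","wb"))
E
```

```text
time_s: 5.05
eef_pos: [555.7, -68.1, 161.4]
ee_rot: [0.0, 0.711, 0.703, 0.0]
force: [-1.1, 0.2, -2.4]
grip_width: 0.115
grip_force: 59.9
time_s: 6.05
eef_pos: [389.7, -67.8, 161.1]
ee_rot: [-0.0, 0.924, 0.383, -0.0]
force: [1.2, -0.3, -2.2]
grip_width: 0.119
grip_force: 59.9
time_s: 7.05
eef_pos: [390.3, -67.8, 161.0]
ee_rot: [-0.0, 0.954, -0.3, -0.0]
force: [0.8, 1.0, -2.3]
grip_width: 0.114
grip_force: 59.9
time_s: 7.65
eef_pos: [390.8, -68.0, 161.4]
ee_rot: [0.0, 0.889, -0.458, -0.0]
force: [1.1, 0.8, -2.5]
grip_width: 0.112
grip_force: 59.9
[-4.69906587e-01  7.59826299e-02  1.91996153e+00 -1.03084239e-05
  1.14589394e+00  2.05313530e+00]
```

View pics/s2.png

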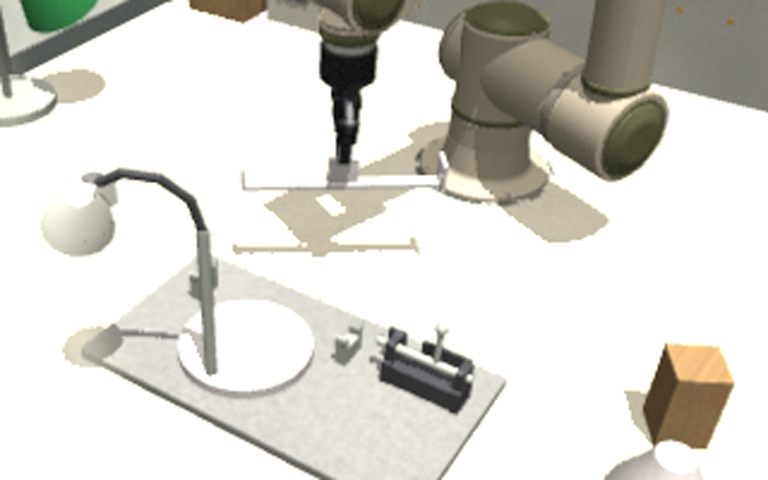

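The scene view shows the bar held level, with the eye plate at crop (443,170) and the tail at (246,180), turned clear of the lamp and base. I'll set it on the counter to regrasp it, because joint 6 cannot make the full half turn.

```bash
python3 -m handwheel '[[[1,0,0,-0.3,0],[1,0,0,-0.5,0],[1,0,0,-0.5,0],[1,0,0,-0.5,0],[1,0,0,-0.4,0],[1,0,0,-0.3,0],[1,0,0,-0.2,0],[1,0,0,-0.08,0],[1,0,0,0,0]]]' && python3 -m handwheel '[[[1,0,0,-0.04,0],[1,0,0,-0.02,0],[1,0,0,0,0],[1,0,0,0,0]]]'
```

```text
time_s: 8.6
eef_pos: [391.1, -68.1, 22.5]
ee_rot: [-0.0, 0.889, -0.459, -0.0]
force: [-0.3, -1.0, -2.9]
grip_width: 0.11
grip_force: 59.8
time_s: 9.0
eef_pos: [391.2, -68.2, 19.7]
ee_rot: [-0.0, 0.888, -0.459, 0.0]
force: [-0.7, -1.4, -2.9]
grip_width: 0.117
grip_force: 59.9
```

```bash
python3 -m handwheel '[[[1,0,0,-0.02,0],[1,0,0,-0.02,0],[1,0,0,0,0],[1,0,0,0,0]]]'; python3 -m handwheel '[[[1,0,0,-0.02,0],[1,0,0,0,0],[1,0,0,0,0]]]'
```

```text
time_s: 9.4
eef_pos: [391.1, -68.2, 17.9]
ee_rot: [0.0, 0.889, -0.459, 0.0]
force: [-2.1, 0.0, 5.9]
grip_width: 0.116
grip_force: 60.9
time_s: 9.7
eef_pos: [391.1, -68.2, 17.7]
ee_rot: [0.0, 0.889, -0.459, 0.0]
force: [-7.7, 1.6, 24.4]
grip_width: 0.116
grip_force: 63.1
```

```bash
python3 -m handwheel '[[[1,0,0,0.03,0],[-1,0,0,0,0],[-1,0,0,0,0],[-1,0,0,0,0],[-1,0,0,0,0],[-1,0,0,0,0],[-1,0,0,0,0],[-1,0,0,0.2,0],[-1,0,0,0.4,0],[-1,0,0,0.5,0]]]' && python3 -m handwheel '[[[-1,0,0,0.3,0],[-1,0,0,0,0.5],[-1,0,0,0,1],[-1,0,0,0,1],[-1,0,0,0,1],[-1,0,0,0,1],[-1,0,0,0,1],[-1,0,0,0,1],[-1,0,0,0,1],[-1,0,0,0,1]]]' && python3 -m handwheel '[[[-1,0,0,0,1],[-1,0,0,0,1],[-1,0,0,0,1],[-1,0,0,0,1],[-1,0,0,0,1],[-1,0,0,0,1],[-1,0,0,0,1],[-1,0,0,0,1],[-1,0,0,0,1],[-1,0,0,0,1]]]' && python3 -m handwheel '[[[-1,0,0,0,1],[-1,0,0,0,1],[-1,0,0,0,1],[-1,0,0,0,0.6],[-1,0,0,0,0.4],[-1,0,0,0,0],[-1,0,0,0,0]]]'
python3 - <<'E'
from h import *
from rig import ctrl,optics
print(ctrl.sense()["joints"])
c=optics.capture("wrist");pickle.dump(c,open("pics/w2.pkl","wb"))
i=c["img"].astype(float)*1.3;cv2.imwrite("pics/w2.png",np.clip(i,0,255).astype("uint8"))
E
```

```text
time_s: 10.7
eef_pos: [390.6, -67.9, 73.9]
ee_rot: [-0.0, 0.888, -0.459, -0.001]
force: [0.4, 0.2, 0.2]
grip_width: 0.998
grip_force: 0.0
time_s: 11.7
eef_pos: [391.1, -68.1, 88.7]
ee_rot: [0.0, 0.993, 0.119, 0.0]
force: [0.4, 0.3, -0.3]
grip_width: 1.003
grip_force: 0.0
time_s: 12.7
eef_pos: [391.1, -68.1, 88.7]
ee_rot: [0.0, 0.684, 0.73, 0.0]
force: [0.1, 0.1, -0.2]
grip_width: 1.003
grip_force: 0.0
time_s: 13.4
eef_pos: [391.1, -68.1, 88.4]
ee_rot: [0.0, 0.46, 0.888, 0.0]
force: [-0.3, -0.5, 0.5]
grip_width: 0.999
grip_force: 0.0
[-4.69810357e-01  1.86902614e-01  2.01512033e+00  3.01728937e-05
  9.39124899e-01 -1.08546568e+00]
```

View pics/w2.png

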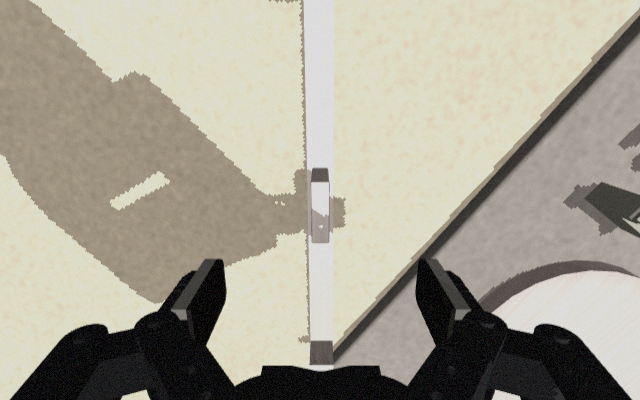

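The wrist view shows the bar upright on the counter, fin at about (312–329, 168–242) px, lined up between the fingers with the tail near the gripper. I'll regrasp, lift, finish the turn and hover over the seat.

```bash
python3 -m handwheel '[[[-1,0,0,-0.4,0],[-1,0,0,-0.5,0],[-1,0,0,-0.4,0],[-1,0,0,-0.1,0],[-1,0,0,0,0],[1,0,0,0,0],[1,0,0,0,0],[1,0,0,0,0],[1,0,0,0,0],[1,0,0,0,0]]]' && python3 -m handwheel '[[[1,0,0,0,0],[1,0,0,0,0],[1,0,0,0.1,0],[1,0,0,0.3,0],[1,0,0,0.5,0],[1,0,0,0.5,0],[1,0,0,0.5,0],[1,0,0,0.5,0],[1,0,0,0.3,0],[1,0,0,0.15,0]]]' && python3 -m handwheel '[[[1,0,0,0,-0.3],[1,0,0,0,-0.6],[1,0,0,0,-0.8],[1,0,0,0,-0.8],[1,0,0,0,-0.8],[1,0,0,0,-0.7],[1,0,0,0,-0.38],[1,0,0,0,-0.1],[1,0,0,0,0],[1,0,0,0,0]]]'
python3 - <<'E'
from h import *
c=pickle.load(open("pics/w1.pkl","rb"))
for y in(120,-120):
  for x in(-13.5,13.5):
    for d in(-8,8):print((x,y+d),proj(c,stand2w([570.7,-68.1,-.0109],(x,y+d,65))).round(1))
E
```

```text
time_s: 14.45
eef_pos: [391.1, -68.2, 18.2]
ee_rot: [0.0, 0.459, 0.888, -0.0]
force: [-1.5, -1.7, 1.7]
grip_width: 0.143
grip_force: 1.2
time_s: 15.45
eef_pos: [391.3, -68.2, 161.7]
ee_rot: [0.001, 0.459, 0.888, 0.0]
force: [-0.3, 0.9, -2.5]
grip_width: 0.117
grip_force: 58.9
time_s: 16.45
eef_pos: [390.9, -68.0, 160.3]
ee_rot: [-0.0, 0.71, 0.705, -0.0]
force: [-0.3, -0.0, -2.3]
grip_width: 0.116
grip_force: 58.9
(-13.5, 112) [307.   47.9]
(-13.5, 128) [306.8  27.1]
(13.5, 112) [338.7  47.9]
(13.5, 128) [339.1  27.1]
(-13.5, -128) [309.7 290.5]
(-13.5, -112) [309.6 277.5]
(13.5, -128) [334.8 290.5]
(13.5, -112) [335.  277.5]
```

```bash
python3 - <<'E'
from h import *
c=pickle.load(open("pics/w1.pkl","rb"));i=c["img"]
a=cv2.resize(i[0:70,280:370],None,fx=6,fy=6,interpolation=2);b=cv2.resize(i[245:320,280:370],None,fx=6,fy=6,interpolation=2)[:180*2]
g=np.full((600,800,3),0,np.uint8);o=cv2.resize(np.hstack([a[:420],b[:420] if len(b)>=420 else np.vstack([b,np.zeros((420-len(b),540,3),np.uint8)])]),None,fx=800/1080,fy=800/1080)
cv2.imwrite("pics/sad.png",np.clip(o*1.3,0,255).astype("uint8"));print(o.shape)
E
```

```text
(311, 800, 3)
```

View pics/sad.png

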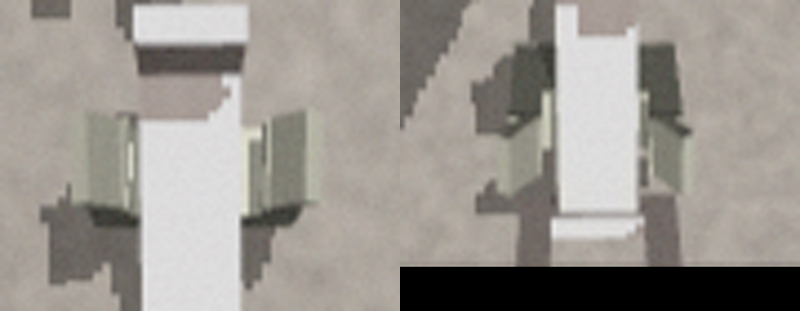

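In the enlarged crops the saddle lips span (72–322) at the far one and (500–692) at the near one. That puts the stand about 1.5 mm further in +x and 1.7 mm further in +y than my fit, so I'll aim the tool at (572, −66.5).

```bash
python3 -m handwheel '[[[1,0.1,0,0,0],[1,0.3,0,0,0],[1,0.4,0,0,0],[1,0.5,0,0,0],[1,0.5,0.03,0,-0.03],[1,0.5,0,0,0],[1,0.5,0,0,0],[1,0.4,0,0,0],[1,0.3,0,0,0],[1,0.12,0,0,0]]]' && python3 -m handwheel '[[[1,0,0,0,0],[1,0,0,-0.2,0],[1,0,0,-0.3,0],[1,0,0,-0.3,0],[1,0,0,-0.3,0],[1,0,0,-0.3,0],[1,0,0,-0.2,0],[1,0,0,-0.1,0],[1,0,0,0,0],[1,0,0,0,0]]]'
```

```text
time_s: 17.45
eef_pos: [573.1, -66.5, 159.8]
ee_rot: [-0.0, 0.711, 0.703, -0.0]
force: [-0.6, 1.2, -2.9]
grip_width: 0.113
grip_force: 58.9
time_s: 18.45
eef_pos: [572.3, -66.7, 76.1]
ee_rot: [0.0, 0.712, 0.703, 0.0]
force: [0.1, 0.5, -1.9]
grip_width: 0.111
grip_force: 58.9
```

```bash
python3 -m handwheel '[[[1,0,0,-0.1,0],[1,0,0,-0.06,0],[1,0,0,-0.04,0],[1,0,0,0,0]]]' && python3 -m handwheel '[[[1,0,0,-0.04,0],[1,0,0,-0.02,0],[1,0,0,0,0],[1,0,0,0,0]]]'
```

```text
time_s: 18.85
eef_pos: [571.9, -66.6, 65.2]
ee_rot: [-0.0, 0.712, 0.703, -0.0]
force: [0.8, 0.3, -2.6]
grip_width: 0.111
grip_force: 58.9
time_s: 19.25
eef_pos: [572.1, -66.6, 62.5]
ee_rot: [0.0, 0.712, 0.703, 0.0]
force: [0.2, 0.6, -2.2]
grip_width: 0.111
grip_force: 59.0
```

```bash
python3 -m handwheel '[[[1,0,0,-0.02,0],[1,0,0,0,0],[-1,0,0,0,0],[-1,0,0,0,0],[-1,0,0,0,0],[-1,0,0,0,0],[-1,0,0,0,0],[-1,0,0,0,0],[-1,0,0,0.1,0],[-1,0,0,0.2,0]]]' && python3 -m handwheel '[[[-1,0,0,0.4,0],[-1,0,0,0.5,0],[-1,0,0,0.5,0],[-1,0,0,0.5,0],[-1,0,0,0.4,0],[-1,0,0,0.2,0],[-1,0,0,0,0],[-1,0,0.2,0,0.5],[-1,0,0.4,0,1],[-1,0,0.5,0,1]]]' && python3 -m handwheel '[[[-1,0,0.5,0,1],[-1,0,0.5,0,1],[-1,0.06,0.5,0,1],[-1,0,0.5,0,1],[-1,0,0.5,0,1],[-1,0,0.5,0,1],[-1,0,0.5,0,1],[-1,0,0.4,0,1],[-1,0,0,0,0.75],[-1,0,0,0,0]]]'
python3 -m handwheel '[[[-1,0,0,0,0]]]'
python3 - <<'E'
from h import *
from rig import ctrl,optics
print(ctrl.sense()["joints"])
c=optics.capture("wrist");pickle.dump(c,open("pics/w3.pkl","wb"))
i=c["img"].astype(float)*1.3;cv2.imwrite("pics/w3.png",np.clip(i,0,255).astype("uint8"))
p=[572.3,-66.4,-.0109]
for P in((0,250,121),(0,245,121),(-10,250,121),(0,142,86),(-22,193,78),(-22,217,78)):print(P,proj(c,stand2w(p,P)).round(1))
t=optics.capture("top");pickle.dump(t,open("pics/t3.pkl","wb"))
E
```

```text
time_s: 20.25
eef_pos: [571.7, -66.5, 76.5]
ee_rot: [-0.001, 0.712, 0.703, -0.0]
force: [-0.6, -0.7, 0.7]
grip_width: 0.995
grip_force: 0.0
time_s: 21.25
eef_pos: [571.5, -11.5, 200.2]
ee_rot: [-0.001, 0.577, 0.817, -0.0]
force: [-0.7, -0.2, -0.6]
grip_width: 1.001
grip_force: 0.0
time_s: 22.25
eef_pos: [574.5, 183.8, 200.2]
ee_rot: [-0.001, 0.005, 1.0, -0.0]
force: [0.2, -0.1, -1.0]
grip_width: 0.997
grip_force: 0.0
time_s: 22.35
eef_pos: [574.8, 183.1, 200.7]
ee_rot: [-0.001, 0.008, 1.0, -0.0]
force: [0.5, -0.0, -0.0]
grip_width: 0.999
grip_force: 0.0
[ 1.14395933e-01  4.93899985e-01  1.25538545e+00 -8.65912459e-05
  1.39368882e+00 -1.44067350e+00]
(0, 250, 121) [321.4 196.4]
(0, 245, 121) [315.  196.4]
(-10, 250, 121) [321.4 184. ]
(0, 142, 86) [198.  184.4]
(-22, 193, 78) [256.3 157.5]
(-22, 217, 78) [283.6 157.4]
```

View pics/w3.png

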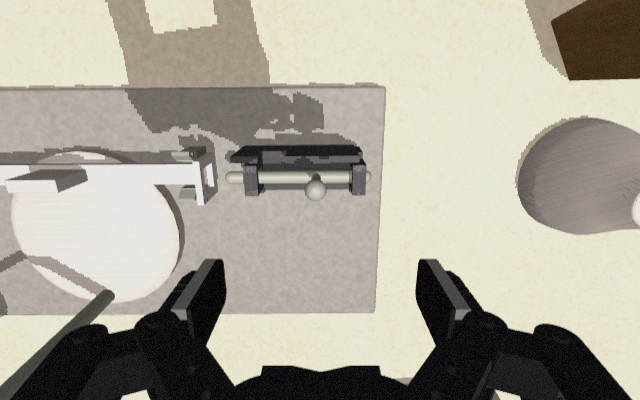

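The wrist view shows the bar seated with its eye plate top at about (197,184) px facing the bolt, as predicted. The knob is at (316,189) px, about 4 mm in −y and 6 mm in −x of nominal, so the handle leans slightly. I'll grip the knob lightly and slide the bolt.

```bash
python3 -m handwheel '[[[-1,-0.12,-0.08,-0.4,0],[-1,0,0,-0.5,0],[-1,0,0,-0.5,0],[-1,0,0,-0.4,0],[-1,0,0,-0.13,0],[-1,0,0,0,0],[1,0,0,0,0],[1,0,0,0,0],[1,0,0,0,0],[1,0,0,0,0]]]' 25 && python3 -m handwheel '[[[1,0,0,0,0],[1,0,0,0,0],[1,0,0,0,0],[1,0,-0.08,0,0],[1,0,-0.12,0,0],[1,0,-0.15,0,0],[1,0,-0.15,0,0],[1,0,-0.12,0,0],[1,0,-0.08,0,0],[1,0,0,0,0]]]'
```

```text
time_s: 23.45
eef_pos: [569.2, 179.4, 105.5]
ee_rot: [0.0, 0.006, 1.0, 0.0]
force: [0.0, -0.2, -0.8]
grip_width: 0.329
grip_force: 0.0
time_s: 24.45
eef_pos: [569.6, 144.3, 106.1]
ee_rot: [0.001, 0.006, 1.0, 0.0]
force: [-1.1, 0.9, 6.2]
grip_width: 0.003
grip_force: 3.1
```

```bash
python3 - <<'E'
from h import *
from rig import ctrl,optics
s=optics.capture("scene");w=optics.capture("wrist");t=optics.capture("top")
for n,c in zip("swt",(s,w,t)):pickle.dump(c,open(f"pics/{n}4.pkl","wb"))
R=lambda i,w,h:cv2.resize(i,(w,h),interpolation=2)
a=R(s["img"][185:250,340:420],400,325);b=R(w["img"][110:370,160:480],400,325)
w3=pickle.load(open("pics/w3.pkl","rb"));d=R(s["img"][150:260,260:440],400,245);e=R(t["img"][185:225,228:308],400,200)
e=np.vstack([e,np.zeros((45,400,3),np.uint8)])
cv2.imwrite("pics/c4.png",np.clip(np.vstack([np.hstack([a,b]),np.hstack([d,e])])*1.3,0,255).astype("uint8"))
p=[572.3,-66.4,-.0109]
for P in((0,246,121),(0,210,121),(-6,210,121),(-39,210,105)):print(P,proj(s,stand2w(p,P)).round(1),proj(w,stand2w(p,P)).round(1))
E
```

```text
(0, 246, 121) [384.  218.1] [390.2 263.4]
(0, 210, 121) [372.9 213.5] [319.6 263.6]
(-6, 210, 121) [373.9 212.4] [319.6 253. ]
(-39, 210, 105) [378.4 210.6] [319.5 181.3]
```

View pics/c4.png

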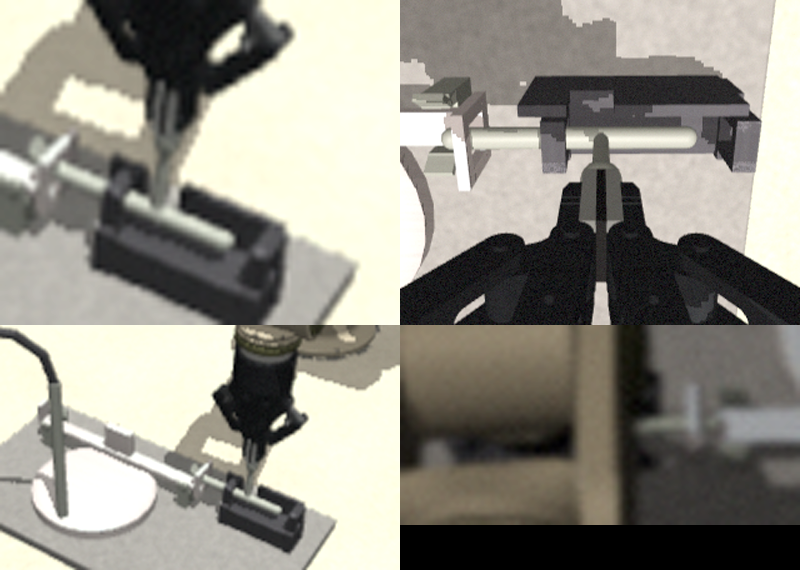

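The composite shows the bolt slid with its nose through the eye. The stem runs up into the fingertips at (600,170), but the gripper reads shut. I'll check numerically how the knob is held.

```bash
python3 - <<'E'
from h import *
w=pickle.load(open("pics/w4.pkl","rb"))
g=w["img"][204:310:4,284:358:3].astype(int);m=g.mean(2).astype(int)
for k,r in enumerate(m):print(204+4*k,*("%3d"%x for x in r))
for z in(66,106,112,121,130):print(z,proj(w,[569.6,144.3,z]).round(1))
from rig import ctrl
print(ctrl.sense()["force"],ctrl.sense()["wrist_torque"])
E
```

```text
204  29  34  35  22  57  52  55  54  48  55  54  54  54  53  52  51  52  53  56  53  57  56  53  58  56
208  53  52  53  36  54  54  55  56  55  53  54  52  56  54  56  53  54  53  56  53  56  54  55  55  50
212  55  55  57  78  80  79  80  79  78  81  78  79  84  85  85  87  85  85  86  86  84  83  88  85  89
216  55  57  55 142 144 143 141 141 109 108 106 104  85 133 145 145 145 144 144 144 145 145 145 144 146
220  76  52  57 187 184 186 184 186 187 138 137  65  65  66 137 187 185 183 185 185 186 185 184 184 184
224  90  86  91 177 177 177 178 178 176 178 151  66  68  67  76 177 176 177 178 176 178 176 178 178 179
228  91  91  90 137 146 144 145 145 143 143 101  68  64  64  68 142 142 140 141 139 142 132 134 134 134
232  90  86  90  30  58  88  88  87  87  94  73  67  66  63  66  90  90  90  91  88  87  92  92 103 107
236  90  90  86  34 121 161 162 161 164 158  65  66  65  66  62 155 158 160 159 159 162 162 162 164 161
240  97  90 105  49 169 167 160 159 162 133  64  72  71  68  64 128 158 162 159 157 159 159 159 157 157
244 112 115  96  97 166 166 162 155  85  79  85  82  81  79 
[... 1172 characters left out ...]
 19  24  26 101
292   9  14  10  15   3  15   5  23  10  20  99  31  36  34 121  19  21   6  17  11  16  19  20  14  26
296  22   5  18  24  28  15  26  16  12  15  22  31  39  32  43  23  11  24  22  13  18  29  19  22   8
300  15  25  20  25  25  26  11  11  20  27  16  38  36  43  22  13  13  10  18  21  32  20  16  15  18
304  19   9   7  18  18  19  21  17  15   9  15  39  31  36  20   9  18  15  24  14  22  11  18  22  15
308  23  22  18  11  26  16   9  14  18  24  17  40  35  37  15  23  22  18  22  20  20  15  13  15  22
66 [320.7 214.6]
106 [320.8 241.6]
112 [320.9 246.6]
121 [320.9 254.8]
130 [321.  263.9]
[-1.29060755  0.13880736  6.3488183 ] [-0.03695895  0.14508332  0.01240502]
```

```bash
python3 - <<'E'
from h import *
w=pickle.load(open("pics/s4.pkl","rb"))
m=w["img"][198:234,360:392].astype(int).mean(2).astype(int)
print("    ",*("%3d"%x for x in range(360,392)))
for k,r in enumerate(m):print(198+k,*("%3d"%x for x in r))
p=[572.3,-66.4,-.0109]
for P in((0,210,66),(0,210,106),(0,210,121),(25,210,115),(15,210,119),(40,210,104)):print(P,proj(w,stand2w(p,P)).round(1))
print(proj(w,[569.6,144.3,106]),proj(w,[569.6,144.3,150]))
E
```

```text
360 361 362 363 364 365 366 367 368 369 370 371 372 373 374 375 376 377 378 379 380 381 382 383 384 385 386 387 388 389 390 391
198 116 116 117 114 115 107 100  95  64  13  14  15  13  18  14  14  14  13  16  20  21  22  29  24  21  19  18  18  17  18  16  42
199 117 118 117 116 115 114 116 113  96  15  12  16  13  12  15  15  12  12  16  20  22  24  26  20  18  15  16  19  15  42 105 159
200 116 117 117 117 115 114 114 114 104  47  15  11  15  13  15  13  16  17  15  18  21  19  19  18  17  15  21  42  94 135 176 195
201 115 115 116 117 114 114 114 114 108  73  18  43  55  14  13  19  15  11  16  19  21  19  19  18  19  17  41 110 172 185 198 197
202 161 116 117 116 116 114 115 115 108  67  25  54  68  18  23  18  16  17  17  21  32  20  20  18  42 105 159 175 196 196 198 199
203 191 171 172 161 116 115 115 115 107  57  25  55  61  33  48  35  17  19  14  28  54  31  44  94 134 174 195 195 195 195 197 197
204 194 195 196 190 169 159 114 114 106  46  32  65  55  42  66  45  18  17  15  48  99  96 115 171 184 196 196 195 197 196 196 196
205 195 194 194 193 192 187 167 168 152  36  38 
[... 3303 characters left out ...]
  47  59  77  98 117 136 154 164 170 159 134  96  59  31  31  32  30  30  31  29
231  53  60  58  47  63  67  66  59  55  38  39  39  40  40  45  55  72  91 110 130 151 161 163 161 150 125  53  32  30  33  32  33
232  34  41  47  56  69  68  68  68  65  59  58  55  39  38  38  41  42  52  66  86 103 124 142 158 166 160 116  33  31  32  32  40
233  34  31  31  44  55  65  70  70  69  68  68  67  58  59  56  39  40  41  42  50  59  80  97 118 135 138 105  30  30  33  36  56
(0, 210, 66) [371.2 227.3]
(0, 210, 106) [372.4 217.4]
(0, 210, 121) [372.9 213.5]
(25, 210, 115) [368.7 219.7]
(15, 210, 119) [370.4 216.8]
(40, 210, 104) [365.9 225.4]
[373.4272538 216.5399968] [374.84012206 205.07196032]
```

```bash
python3 -m handwheel '[[[1,0,0,0.04,0],[1,0,0,0.04,0],[1,0,0,0,0],[1,0,0,0,0]]]'
```

```text
time_s: 25.0
eef_pos: [569.0, 144.4, 108.9]
ee_rot: [-0.0, 0.006, 1.0, -0.0]
force: [-0.8, 0.6, -0.0]
grip_width: -0.0
grip_force: 0.0
```

```bash
python3 -m handwheel '[[[1,0,0,0.3,0],[-1,0,0,0.5,0],[-1,0,0,0.5,0],[-1,0,0,0.5,0],[-1,0,0,0,0],[-1,0,0,0,0],[-1,0,0,0,0],[-1,0,0,0,0]]]'
python3 - <<'E'
from h import *
from rig import optics
w=optics.capture("wrist");pickle.dump(w,open("pics/w5.pkl","wb"));s=optics.capture("scene");pickle.dump(s,open("pics/s5.pkl","wb"))
p=[572.3,-66.4,-.0109]
for a in(-.5,-.3,0,.3,.6):
  P=(-55*np.sin(a),210,66+55*np.cos(a));print(a,proj(w,stand2w(p,P)).round(1),proj(s,stand2w(p,P)).round(1))
print(proj(w,stand2w(p,(0,210,66))))
m=w["img"][130:250:4,270:370:4].astype(int).mean(2).astype(int)
for k,r in enumerate(m):print(130+4*k,*("%3d"%x for x in r))
m=s["img"][205:230,362:388].astype(int).mean(2).astype(int)
print("    ",*("%3d"%x for x in range(362,388)))
for k,r in enumerate(m):print(205+k,*("%3d"%x for x in r))
E
```

```text
time_s: 25.8
eef_pos: [568.6, 144.3, 197.8]
ee_rot: [-0.001, 0.006, 1.0, -0.0]
force: [-0.4, 0.6, -0.3]
grip_width: 0.998
grip_force: 0.0
-0.5 [320.  232.3] [368.5 220.2]
-0.3 [320.  222.9] [370.2 217.2]
0 [319.9 204.7] [372.9 213.5]
0.3 [319.9 183.6] [375.4 211.2]
0.6 [319.9 162.5] [377.4 210.4]
[319.99096751 184.74715535]
130 134  85  86  85  91 122 124 119  88  92  91  87  86 142 141 138 143 138 141 146 145 144 144 138 137
134 140 137 140 135 142 133 134 140 137  89  88 139 140 144 142 146 145 140 137 143 144 138 142 136 134
138 141 139 138 138 140 140 139 141 143 140 139 140 141 144 140 144 143 142 139 137 115 113 113 143 141
142  89  87  89  88  89  91  88 117 145 140 139  87  83  90  87  87  91  88  88  91  88  90  90  87  88
146  92  91  87  92  83  85  88  89  89  85  92  91  88  88  88  89  86  90  90  86  86  91  90  91  89
150 141  92  90  80  79  83  79  80  76  74  79  78  76  71  70  70  70  72  70  71  72  72  68  69  74
154 138 144  82  25  19  22  16  21  27  27  24  26  25  26  24  29  23  18  24  27  13  25  24  17  27
158  87  90  22   1  21  24  17  24  20  46  7
[... 4454 characters left out ...]
  79  40  45  51  60  88 121 150 179 192 196 196 197
224  44  57  74 136 169 158 136 108  81  86  86  76  84  75  30  32  31  37  47  60  88 120 137 153 180 196
225  32  32  67 131 151 162 165 155  87  87  87  78  81  67  28  30  29  29  32  37  46  55  65  92 124 153
226  32  32  46  84 103 124 144 151 115 105 122 139 109  69  31  31  29  28  33  31  30  36  41  51  61  88
227  31  34  35  46  56  78  98 116 123 130 150 172 163 137  94  47  31  31  29  30  29  32  31  29  37  45
228  30  33  37  36  35  46  55  71  90 111 131 151 162 164 161 147 131  86  40  32  31  31  30  33  30  31
229  29  34  38  31  39  40  42  43  54  73  84 104 124 144 159 168 173 157 132  90  45  33  32  31  30  32
```

The wrist and scene pixels, (321,199) and (373,212), show the knob still upright and the bolt about 39 mm home. The shut fingertips had come to rest on top of the ball, because the real tips sit about 20 mm behind the nominal TCP. I'll regrip 20 mm lower.

```bash
python3 -m handwheel '[[[-1,0,0.01,-0.4,0],[-1,0,0,-0.5,0],[-1,0,0,-0.5,0],[-1,0,0,-0.5,0],[-1,0,0,-0.3,0],[-1,0,0,-0.05,0],[-1,0,0,0,0]]]' && python3 -m handwheel '[[[1,0,0,0,0],[1,0,0,0,0],[1,0,0,0,0],[1,0,0,0,0],[1,0,0,0,0],[1,0,0,0,0],[1,0,0,0,0],[1,0,0,0,0]]]' 25
```

```text
time_s: 26.6
eef_pos: [569.1, 144.9, 86.5]
ee_rot: [-0.0, 0.006, 1.0, -0.0]
force: [-0.5, -0.4, 0.2]
grip_width: 1.0
grip_force: 0.0
time_s: 27.4
eef_pos: [569.2, 144.8, 86.8]
ee_rot: [0.0, 0.006, 1.0, -0.0]
force: [-0.5, -1.0, 3.8]
grip_width: 0.173
grip_force: 24.4
```

```bash
python3 -m handwheel '[[[1,0,-0.04,0,0],[1,0,-0.04,0,0],[1,0,0,0,0],[1,0,0,0,0]]]';python3 -m handwheel '[[[1,0,-0.03,0,0],[1,0,0,0,0],[1,0,0,0,0]]]'
```

```text
time_s: 27.8
eef_pos: [569.2, 140.9, 86.7]
ee_rot: [0.0, 0.006, 1.0, 0.0]
force: [-0.7, 2.3, 5.2]
grip_width: 0.176
grip_force: 24.5
time_s: 28.1
eef_pos: [569.2, 139.4, 86.8]
ee_rot: [0.0, 0.006, 1.0, 0.0]
force: [-0.5, 1.2, 5.2]
grip_width: 0.171
grip_force: 24.5
```

```bash
python3 -m handwheel '[[[1,0,-0.03,0,0],[1,0,0,0,0],[1,0,0,0,0]]]';python3 -m handwheel '[[[1,0,-0.02,0,0],[1,0,0,0,0],[1,0,0,0,0]]]'
```

```text
time_s: 28.4
eef_pos: [569.2, 138.8, 86.8]
ee_rot: [0.0, 0.006, 1.0, 0.001]
force: [-0.8, 6.2, 5.1]
grip_width: 0.171
grip_force: 24.6
time_s: 28.7
eef_pos: [569.1, 138.6, 86.8]
ee_rot: [0.0, 0.006, 1.0, 0.001]
force: [-0.9, 9.8, 4.9]
grip_width: 0.176
grip_force: 24.8
```

The bolt is at its stop: y = 138.7, which is stand y ≈ 205. Next I'll swing the knob along its 55 mm arc.

```bash
python3 -m handwheel '[[[1,0,0.03,0,0],[1,-0.114,0,-0.023,0],[1,-0.114,0,-0.023,0],[1,-0.1,0,-0.042,0],[1,-0.1,0,-0.042,0],[1,-0.09,0,-0.062,0],[1,-0.09,0,-0.062,0],[1,0,0,0,0]]]'&&python3 -m handwheel '[[[1,-0.077,0,-0.079,0],[1,-0.077,0,-0.079,0],[1,-0.059,0,-0.093,0],[1,-0.059,0,-0.093,0],[1,0,0,0,0]]]'
```

```text
time_s: 29.5
eef_pos: [538.0, 139.1, 73.6]
ee_rot: [-0.0, 0.006, 1.0, 0.001]
force: [-0.5, 6.9, 3.8]
grip_width: 0.174
grip_force: 26.5
time_s: 30.0
eef_pos: [524.3, 139.2, 55.9]
ee_rot: [-0.001, 0.006, 1.0, 0.001]
force: [-0.8, 7.4, 1.3]
grip_width: 0.17
grip_force: 28.4
```

```bash
python3 -m handwheel '[[[1,-0.04,0,-0.102,0],[1,-0.04,0,-0.102,0],[1,-0.016,0,-0.081,0],[1,-0.016,0,-0.081,0],[1,0,0,0,0]]]'&&python3 -m handwheel '[[[1,0,0,-0.03,0],[1,0,0,0,0],[1,0,0,0,0]]]'
python3 - <<'E'
from h import *
from rig import optics
w=optics.capture("scene");p=[572.3,-66.4,-.0109]
print(proj(w,stand2w(p,(-54.8,205,71))),proj(w,stand2w(p,(-49,205,91))))
E
```

```text
time_s: 30.5
eef_pos: [518.8, 139.1, 37.5]
ee_rot: [-0.001, 0.006, 1.0, 0.001]
force: [0.2, 7.9, 1.0]
grip_width: 0.171
grip_force: 30.0
time_s: 30.8
eef_pos: [518.6, 139.3, 36.3]
ee_rot: [-0.001, 0.006, 1.0, 0.001]
force: [-2.7, 7.4, 2.4]
grip_width: 0.175
grip_force: 30.2
[378.21753769 215.63285824] [378.008468   211.73527166]
```

The grip still holds the ball and its travel of (−50.5, −50.5) mm gives about 1.47 rad. I'll release, rise and verify.

```bash
python3 -m handwheel '[[[1,0,-0.01,0,0],[-1,0,0,0,0],[-1,0,0,0,0],[-1,0,0,0,0],[-1,0,0,0,0],[-1,0,0,0,0],[-1,0,0,0,0],[-1,0,0,0.1,0],[-1,0,0,0.4,0],[-1,0,0,0.5,0]]]'&&python3 -m handwheel '[[[-1,0,0,0.5,0],[-1,0,0,0.5,0],[-1,0,0,0.5,0],[-1,0,0,0.5,0],[-1,0,0,0.2,0],[-1,0,0,0,0],[-1,0,0,0,0]]]'
python3 - <<'E'
from h import *
from rig import optics
w=optics.capture("wrist");p=[572.3,-66.4,-.0109]
for a in(1.1,1.25,1.48):
  for b in (205,213):
    P=(-55*np.sin(a),b,66+55*np.cos(a));print(a,b,proj(w,stand2w(p,P)).round(1))
for P in((0,142,86),(0,120,66),(-20,142,86),(20,142,86)):print(P,proj(w,stand2w(p,P)).round(1))
m=w["img"][150:290:5,180:350:5].astype(int).mean(2).astype(int)
print("    ",*("%3d"%x for x in range(180,350,5)))
for k,r in enumerate(m):print(150+5*k,*("%3d"%x for x in r))
cv2.imwrite("pics/w9.png",w["img"])
E
```

```text
time_s: 31.85
eef_pos: [518.9, 137.8, 87.0]
ee_rot: [-0.001, 0.006, 1.0, -0.0]
force: [0.9, 0.0, 0.0]
grip_width: 0.998
grip_force: 0.0
time_s: 32.55
eef_pos: [519.0, 137.9, 195.7]
ee_rot: [-0.001, 0.006, 1.0, -0.0]
force: [-0.2, -0.6, -0.4]
grip_width: 0.997
grip_force: 0.0
1.1 205 [322.4 194.2]
1.1 213 [331.7 194.2]
1.25 205 [322.3 188.1]
1.25 213 [331.5 188.1]
1.48 205 [322.2 181.4]
1.48 213 [331.1 181.4]
(0, 142, 86) [253.3 243.7]
(0, 120, 66) [234.6 234.5]
(-20, 142, 86) [251.9 223.5]
(20, 142, 86) [254.7 263.2]
     180 185 190 195 200 205 210 215 220 225 230 235 240 245 250 255 260 265 270 275 280 285 290 295 300 305 310 315 320 325 330 335 340 345
150 135 137 128 135 136 133 134 135 132 133 132 130 140 133 136 135 133 133 137 134 135 137 136 135 113 114 140 136 139 138 146 139 135 139
155 135 129 133 133 128 129 133 133 136 134 133 136 132 132 132 130 132 133 128 137 136 138 138 139  85  84  91 137 141 132 141 144 140 143
160 136 135 135 133 137 135 137 135 133 134 131 133 133 133 134 135 134 133 134 137 133 130 133 134  85  88  83 136 137 138 136 138 140 141
165 135 132 134 
[... 2783 characters left out ...]

265 177 176 177 178 120  55  58  13   6  79 137 138 138 134 138 141 139 137 130 139 133 140 141 133 139 141 139 139 139 142 142 139 142 136
270 176 178 176 133  57  59   4   8   6  79 138 135 132 133 133 135 139 138 138 136 136 135 136 140 132 140 142 142 139 135 137 139 138 139
275 175  67   1  55  55  56   2   6   9  79 136 135 136 136 137 140 144 135 137 139 137 140 138 140 138 143 139 134 137 131 132 134 136 137
280  68   4  41  57  59  13   1   4   9  44 132 137 136 140 134 138 143 135 136 136 135 143 134 134 136 137 137 134 137 133 136 141 129 143
285  19  24  57  57  23   5  10  10  19  23 137 135 138 138 135 136 140 135 135 141 139 136 140 135 138 136 136 136 141 137 139 138 136 140
```

The wrist grid puts the knob at about (322,190), with the stem through the notch. A full 1.48 rad would show row 181, so the handle is only about 1.2 rad down. I'll press it down from above with shut fingers.

```bash
python3 -m handwheel '[[[1,0,0,-0.4,0],[1,0,0,-0.5,0],[1,0,0,-0.5,0],[1,0,0,-0.4,0],[1,0,0,-0.2,0],[1,0,0,0,0],[1,0,0,0,0],[1,0,0,-0.2,0],[1,0,0,-0.1,0],[1,0,0,0,0]]]'&&python3 -m handwheel '[[[1,0,0,-0.1,0],[1,0,0,-0.1,0],[1,0,0,0,0]]]'&&python3 -m handwheel '[[[1,0,0,-0.06,0],[1,0,0,-0.06,0],[1,0,0,0,0]]]'
```

```text
time_s: 33.6
eef_pos: [519.0, 137.8, 81.1]
ee_rot: [-0.001, 0.006, 1.0, -0.0]
force: [0.2, 0.5, 0.5]
grip_width: -0.001
grip_force: 0.0
time_s: 33.9
eef_pos: [519.1, 137.9, 71.1]
ee_rot: [-0.001, 0.006, 1.0, -0.0]
force: [-0.6, 0.6, 0.1]
grip_width: -0.001
grip_force: 0.0
time_s: 34.2
eef_pos: [519.3, 137.9, 65.4]
ee_rot: [-0.0, 0.006, 1.0, -0.0]
force: [0.4, 0.1, -0.2]
grip_width: 0.002
grip_force: 0.0
```

```bash
python3 -m handwheel '[[[1,0,0,-0.06,0],[1,0,0,-0.06,0],[1,0,0,0,0]]]'&&python3 -m handwheel '[[[1,0,0,-0.04,0],[1,0,0,-0.02,0],[1,0,0,0,0]]]'
```

```text
time_s: 34.5
eef_pos: [519.2, 137.9, 59.3]
ee_rot: [-0.0, 0.006, 1.0, -0.0]
force: [-0.1, 1.1, -0.3]
grip_width: -0.001
grip_force: 0.0
time_s: 34.8
eef_pos: [519.4, 137.9, 56.7]
ee_rot: [-0.0, 0.006, 1.0, 0.0]
force: [0.3, -0.2, 0.3]
grip_width: 0.002
grip_force: 0.0
```

```bash
python3 -m handwheel '[[[1,0,0,-0.04,0],[1,0,0,0,0],[1,0,0,0,0]]]'&&python3 -m handwheel '[[[1,0,0,-0.04,0],[1,0,0,0,0],[1,0,0,0,0]]]'&&python3 -m handwheel '[[[1,0,0,-0.04,0],[1,0,0,0,0],[1,0,0,0,0]]]'
```

```text
time_s: 35.1
eef_pos: [519.6, 138.0, 55.6]
ee_rot: [0.0, 0.006, 1.0, 0.0]
force: [-3.6, -0.0, 8.9]
grip_width: -0.002
grip_force: 4.3
time_s: 35.4
eef_pos: [519.6, 138.0, 54.6]
ee_rot: [0.0, 0.006, 1.0, 0.0]
force: [-8.1, -0.1, 18.3]
grip_width: 0.008
grip_force: 9.3
time_s: 35.7
eef_pos: [519.6, 138.1, 53.6]
ee_rot: [0.001, 0.006, 1.0, 0.0]
force: [-11.2, -0.9, 29.2]
grip_width: 0.0
grip_force: 14.6
```

Firm contact came at TCP z of about 56, which is what a fully lowered knob should give. I'll retreat and check once more.

```bash
python3 -m handwheel '[[[1,0,0,0.1,0],[1,0,0,0.3,0],[1,0,0,0.5,0],[1,0,0,0.5,0],[1,0,0,0.5,0],[1,0,0,0.5,0],[1,0,0,0.4,0],[1,0,0,0,0],[-1,0,0,0,0],[-1,0,0,0,0]]]'&&python3 -m handwheel '[[[-1,0,0,0,0],[-1,0,0,0,0],[-1,0,0,0,0],[-1,0,0,0,0]]]'
python3 - <<'E'
from h import *
from rig import optics
w=optics.capture("wrist");p=[572.3,-66.4,-.0109]
for a in(1.1,1.25,1.48):
    P=(-55*np.sin(a),205,66+55*np.cos(a));print(a,proj(w,stand2w(p,P)).round(1))
print(proj(w,stand2w(p,(0,142,86))),proj(w,stand2w(p,(0,205,66))))
m=w["img"][165:265:3,300:346:3].astype(int).mean(2).astype(int)
for k,r in enumerate(m):print(165+3*k,*("%3d"%x for x in r))
m=w["img"][205:275:5,225:275:5].astype(int).mean(2).astype(int)
for k,r in enumerate(m):print(205+5*k,*("%3d"%x for x in r))
E
```

```text
time_s: 36.7
eef_pos: [518.9, 137.8, 189.4]
ee_rot: [-0.001, 0.006, 1.0, -0.0]
force: [0.5, 0.5, -0.1]
grip_width: 0.33
grip_force: 0.0
time_s: 37.1
eef_pos: [519.4, 137.9, 190.6]
ee_rot: [-0.0, 0.006, 1.0, -0.0]
force: [-0.3, 0.4, 0.1]
grip_width: 0.996
grip_force: 0.0
1.1 [322.3 195.5]
1.25 [322.3 189.2]
1.48 [322.2 182.3]
[252.16184532 245.68574355] [322.1715841  236.03080843]
165 133 134  84  82  93 136 136 136 140 139 140 140 135 136 138 140
168 130 136  83  82  89 138 134 135 138 139 141 144 144 142 136 138
171 135 136  84  86  91 135 142 119 126 142 141 143 142 140 139 136
174 136 134  84  89  93 137  76  96  97  85 135 143 138 135 142 138
177 140 139  86  87  91  76 113 127 131 122  98 139 139 138 141 136
180 134 136  87  83  89 100 131 148 151 138 122 138 139 143 141 140
183 137 135  87  83  83 106 137 157 161 144 124 139 143 144 143 137
186 138 140  88  89  87 106 134 146 151 141 109 113 144 141 142 140
189 113 140  91  86  87 139 110 127 130  97  84  87  86  90  87  88
192  86  84  86  87  87  90  69 145 152  82  89  85  86  88  87  88
195  88  87  85  85  82  88  84 141 1
[... 1510 characters left out ...]
 140 138 139 142
264 137 137 138 144 143 136 141 140 140 141 143 141 139 137 140 139
205  83  73  54  60  52  48  90  88  88  83
210  90  80  77  80  60  43  76  75  85  82
215 123 121 119 117 117  48  71  82 140 140
220 135 135 134 101 135  74  74 142 137 135
225 179 178 129 123 129 169  81 127 139 136
230 179 179 163  71  72 180  79  74  76  77
235 178 179 121 153 155 180  89 157 156 157
240 138 128  70 144 144 179 134 145 145 144
245 140 107 107 108  96 179 156  74 136 135
250 133 107 108 107  65 179 177  81 140 140
255 137 134 135 133 123 179 177 116 141 135
260 111 139 139 135 139 172 178 138 137 136
265  88 137 139 140 136 149 153 136 135 134
270  33 142 135 137 136 134 135 143 135 136
```

The knob is now at about (322,182) px, which is 1.48 rad. The rod runs through the eye and nothing touches the robot. I'm handing the job in.

```bash
python3 -c "
from rig import ctrl
print(ctrl.finish_job())"
```

```text
the job is handed in; nothing more can be done
None
```

I handed the job in at about 37 s: the bar is turned and lying in both saddles with its eye towards the bolt, the bolt is fully home through the eye, the handle is down in the notch (about 1.48 rad by camera), and the gripper has let go; the hand-in call gave no verdict.

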